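# Wind on the film in the silver camera

### The arm

A 6-joint arm with a two-finger parallel gripper is mounted at the origin on the work surface. World frame = base frame: x ahead of the robot, y to its left, z up, the work surface at z = 0. Lengths are in m, angles in rad, forces in N, time in s.
With the tool pointing down it reaches from about 0.3 to 0.85 m from the base axis. Payload 5.4 kg.
Tool frame: the origin (TCP) lies on the centre line of the jaws, within the pads' length; the fingertips stand 14 mm ahead of it and the grasp point (between the pads) lies 5 mm behind it; z points along the fingers, y is the direction in which the jaws open and shut (so a half turn about z gives the same grasp; the last joint's range is limited). The gripper opens to 85 mm and grips with 20 to 120 N. Pads are 22 mm wide; open, the fingers measure 114 mm over their backs; the gripper's body (76 mm by 85 mm) begins 54 mm behind the grasp point. The pads swing forward as they close: fully open they stand 13 mm farther back than shut.
Start: joints at [-1.524, 0.158, 1.597, -0, 1.386, -0.21], TCP at [0.146, -0.556, 0.245] pointing down, gripper open.
Joint ranges: [-2.91, 2.91], [-0.94, 2.29], [0.18, 2.7], [-1.29, 4.43], [0.17, 2.64], [-3, 3]. Speed limits (rad/s): [2.57, 2.57, 3.14, 3.14, 3.14, 3.14].

### API

Orientations are given as a unit quaternion [w, x, y, z].
In Python, from station import status, cams, r, boxes_of, tip_of gives the robot as it stands.
- The arm moves only by the tool arm_command, never from a script. Its arguments are lists of equal length, an entry for each row: "jaw": the opening, from 0 (shut) to 1 (fully open); "slide": the shift along the tool's x, y, z in cm, a list of three; "delta_rot": the turn, a rotation vector about the tool's x, y, z in rad, a list of three. In form: {"jaw": [jaw, ...], "slide": [[tx, ty, tz], ...], "delta_rot": [[rx, ry, rz], ...]}. A call has 1 to 5 rows; each row is the pose to reach, as a shift and turn from the pose measured when the call began, along the tool's axes at that moment; what a row does not reach only later rows make up. A row lasts 1/8 s, in which the tool goes at most 62.5 mm and 10.7 degrees, less where a joint would pass 70% of its speed; a pose out of reach is approached as far as the arm can. A call with a gripper value outside its range is refused whole. The fingers move at their own pace and stop on an object; the grip force is fixed at half the most. Time passes only in rows, so rows that repeat a pose let the fingers close. It gives the time, the measured TCP pose, the force and the opening at its end, in the units of the state.
- status.state(): the state, without advancing time (a new reading comes with each control period).
- cams.get_image(name): name is "scene" or "top" or "wrist"; returns a dict with "frame" (400x640x3 uint8, blue, green, red), "camera_matrix" (3x3 intrinsics, pixels), "camera_from_world" (4x4, takes a point from world to camera coordinates). Camera axes: x right, y up, looking along -z (the intrinsics and any distortion apply to the point x, -y, -z); pixel columns grow to the right and rows downward; lengths in m; the calibration is good to about 2 mm. A picture is of the moment at which its call begins. There is no depth.
- r.sign_off(): hands the job in, once; it reports no verdict.
Trained networks look in a picture, given as the dict that the camera call returned (one of the last four; its "shot" number tells which), for a name from the list of things; names that differ only in an ending like _2 or _b are one class to them, and where a whole thing is asked for, a point or a joint stands for the part that bears it (a point fixed in the world has none). Each returns a list of dicts, best first, with "conf" (0 to 1); they miss things now and then, are a little off and sometimes report something else, mostly with a low value. They report only what shows in the picture. A call takes as long as a camera call. They do not tell look-alikes from the thing itself.
- boxes_of(picture, target): "xyz" ([x, y, z] in m, in world coordinates, good to about 4 mm: the middle of the surface that is visible of it).
- tip_of(picture, target): "xyz" ([x, y, z] in m, in world coordinates, good to about 4 mm: a listed point, or the origin of a listed thing).
The state is a dict: "t": time; "joints": joint angles; "qd": joint speeds; "joint_efforts": joint torques, N m; "eef_pos": TCP position; "ee_rot": TCP orientation; "ft_force": force on the tool from outside, world axes, zero at the start; "ft_torque": the same for the moment, N m; "width": finger opening in m.
Only numpy, scipy, OpenCV 4.12 (cv2) and the standard library are available. Lean on these libraries where they do the work, as an engineer would, in place of code of your own. Each camera call takes 0.05 s, during which the arm holds its last target. There are 200 camera calls.

### The job

Wind on the silver camera with the brown sides: swing its red-tipped film advance lever all the way round to its stop, pause there a moment, then let it go so that it springs fully back home. Leave the lever of the black camera alone.

Things in the scene. Friction and masses are not known exactly. Their poses are not given: they have to be found in the camera images.
- silver_camera_pivot (a point): On the upright turning axis of the silver camera's lever, 121 mm above the desk, level with the tab's middle. Camera (aluminium top, brown sides, 150 wide, 55 deep, flat top at 107 mm) clamped to a fixed dark plate 190 x 130. Axes: x the way the lens looks (away from the robot, within 30 deg), y to its left, z up. Body middle 45 mm to +y. Top is clear but for low fittings away from the sweep.
- advance_tip (a point): Middle of the upright red thumb tab on the silver camera's lever, 45 mm out from the pivot: 24 mm along the lever, 6 thick, 24 tall (109 to 133 mm above the desk). x points outwards along the lever, z up. At home it overhangs the camera's back; push its side that faces the camera's middle (+y of the camera), e.g. with closed fingertips lowered beside it.
- advance (a joint): Silver camera's lever: 0 at home (175 deg anticlockwise from the lens direction, seen from above), grows anticlockwise seen from above, sweeping behind the camera to its -y end, to the hard stop at 1.4 rad. A spring drives it home: 1.3 N at the tab at home, 2.9 N at the stop; let go anywhere, it is home within a second.
- black_advance (a joint): Same kind of lever on the all-black camera (black tab, finder hump 16 mm above its top), a bystander clamped on the other side of the desk, its middle at least 260 mm from the silver one's. 0 at home, 1.4 rad at its stop; it is to stay home.
There are look-alikes about, which are no part of the job. Leave any green look-alike of the part that bears black_advance alone.

How it is judged:
By the outcome, as a careful person would: the job done as asked, in the order asked, and still so for the second after the job is handed in, with the robot touching nothing.
It also fails if it takes over 35 s, if anything falls off the work surface, if the arm or the gripper's body presses on something with over 40 N, if the wrist force passes 120 N, or if a joint passes its speed limit or range.

## Working session

There is one attempt and no reset: what is moved stays moved. The work goes in short steps, Python scripts to look and compute and a tool call to move; the robot and the scene stay as the last step left them, time stands still between calls to the robot, and variables do not carry over. Pictures are saved under pics/ and viewed, about 8 in all and at most 12, crops included, and the job is handed in when it is done.

Besides the shell and the picture viewer there is one more tool, called after "Call:" as a command line: name --argument value ..., lists and objects as JSON in quotes. arm_command: Moves the arm, as the interface text tells. Its arguments: {"type":"object","properties":{"jaw":{"type":"array"},"slide":{"type":"array"},"delta_rot":{"type":"array"}},"required":["jaw","slide","delta_rot"]}

```bash
mkdir -p pics && python3 - <<'E'
from station import status, cams, boxes_of, tip_of
import cv2
s=status.state(); print(s['t'],s['eef_pos'],s['ee_rot'],s['ft_force'],s['width'])
for n in ("top","scene"):
    p=cams.get_image(n); cv2.imwrite(f"pics/{n}1.png",p["frame"])
    for t in ("silver_camera_pivot","advance_tip"):
        print(n,t,[(round(d['conf'],2),d['xyz']) for d in tip_of(p,t)])
    for t in ("advance","black_advance"):
        print(n,t,[(round(d['conf'],2),d['xyz']) for d in boxes_of(p,t)])
E
```

```text
0.0 [ 0.14597818 -0.5555627   0.24433393] [-9.38054854e-04  9.91769863e-01  1.28029890e-01  7.92859171e-05] [0.41267395 0.87643684 0.2039191 ] 0.08606950346755803
top silver_camera_pivot [(0.93, [0.555, 0.2051, 0.1209])]
top advance_tip [(0.71, [0.5126, 0.1917, 0.1226])]
top advance [(0.57, [0.5462, 0.1935, 0.1156])]
top black_advance [(0.69, [0.5165, -0.1913, 0.1197]), (0.55, [0.2879, -0.3724, 0.1173])]
scene silver_camera_pivot [(0.69, [0.5548, 0.2061, 0.1195])]
scene advance_tip [(0.78, [0.5118, 0.1861, 0.118])]
scene advance [(0.67, [0.5393, 0.1956, 0.1183])]
scene black_advance [(0.79, [0.5119, -0.1972, 0.1207]), (0.52, [0.2927, -0.3755, 0.1167]), (0.22, [0.557, 0.2049, 0.0609])]
```

View pics/top1.png

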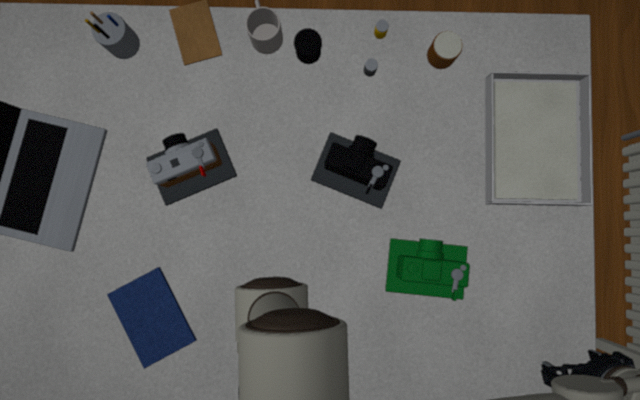

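View pics/scene1.png

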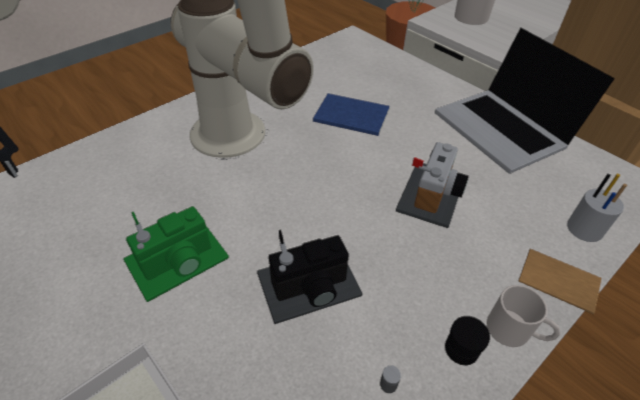

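```bash
cat > h.py <<'E'
import sys,numpy as np
from station import status
from scipy.spatial.transform import Rotation as R
def rel(p,yaw,s=None):
    "shift (cm) and turn to TCP at p, tool down, tool x at yaw deg"
    s=s or status.state(); q=s['ee_rot']; A=R.from_quat(np.r_[q[1:],q[0]])
    T=R.from_euler('z',yaw,degrees=True)*R.from_euler('x',180,degrees=True)
    return (A.inv().apply(np.array(p)-s['eef_pos'])*100).round(2).tolist(),(A.inv()*T).as_rotvec().round(3).tolist()
if __name__=="__main__":
    s=status.state(); print(s['t'],s['eef_pos'].round(4),s['ft_force'].round(2),s['joints'].round(2))
    print(rel([float(a) for a in sys.argv[1:4]],float(sys.argv[4]),s))
E
python3 h.py .5 .215 .22 19.5
```

```text
0.5 [ 0.146  -0.5561  0.2453] [ 0.02  0.46 -0.71] [-1.52  0.16  1.6  -0.    1.39 -0.21]
([53.83, -65.59, 2.53], [-0.0, 0.0, -0.084])
```

Call:
arm_command --jaw '[0, 0, 0, 0, 0]' --slide '[[53.8, -65.6, 2.0], [53.8, -65.6, 2.0], [53.8, -65.6, 2.0], [53.8, -65.6, 2.0], [53.8, -65.6, 2.0]]' --delta_rot '[[0, 0, 0], [0, 0, 0], [0, 0, 0], [0, 0, 0], [0, 0, 0]]'

```text
t: 1.12
eef_pos: [0.2768, -0.2704, 0.2381]
ee_rot: [0.0, 0.992, 0.128, 0.0]
ft_force: [1.8, -1.0, 0.4]
width: -0.0001
```

```bash
python3 h.py .5 .215 .22 19.5
```

```text
1.125 [ 0.2768 -0.2704  0.2381] [ 1.84 -0.99  0.45] [-1.09 -0.36  2.09  0.    1.41  0.23]
([33.88, -41.31, 1.79], [0.001, -0.001, -0.084])
```

Call:
arm_command --jaw '[0, 0, 0, 0, 0]' --slide '[[33.9, -41.3, 1.5], [33.9, -41.3, 1.5], [33.9, -41.3, 1.5], [33.9, -41.3, 1.5], [33.9, -41.3, 1.5]]' --delta_rot '[[0, 0, 0], [0, 0, 0], [0, 0, 0], [0, 0, 0], [0, 0, 0]]'

```text
t: 1.75
eef_pos: [0.4075, 0.0137, 0.2297]
ee_rot: [0.001, 0.992, 0.128, 0.001]
ft_force: [0.5, -1.2, 0.2]
width: -0.0001
```

```bash
python3 h.py .5 .215 .22 19.5
```

```text
1.75 [0.4075 0.0137 0.2297] [ 0.52 -1.21  0.24] [-0.26 -0.29  2.06 -0.    1.38  1.05]
([14.05, -17.14, 0.97], [0.002, -0.002, -0.084])
```

Call:
arm_command --jaw '[0, 0, 0, 0, 0]' --slide '[[14.0, -17.1, 1.0], [14.0, -17.1, 1.0], [14.0, -17.1, 1.0], [14.0, -17.1, 1.0], [14.0, -17.1, 1.0]]' --delta_rot '[[0, 0, -0.084], [0, 0, -0.084], [0, 0, -0.084], [0, 0, -0.084], [0, 0, -0.084]]'

```text
t: 2.38
eef_pos: [0.4998, 0.2165, 0.2193]
ee_rot: [0.001, 0.985, 0.171, 0.001]
ft_force: [0.1, -0.8, 0.9]
width: -0.0
```

```bash
python3 - <<'E'
from station import status, cams, boxes_of, tip_of
import cv2, numpy as np
s=status.state(); print(s['t'],s['eef_pos'],s['ee_rot'],s['ft_force'])
P={}
for n in ("wrist","top"):
    p=cams.get_image(n); cv2.imwrite(f"pics/{n}2.png",p["frame"]); P[n]=p
    for t in ("silver_camera_pivot","advance_tip"):
        print(n,t,[(round(d['conf'],2),d['xyz']) for d in tip_of(p,t)])
# red blob centroid ray -> z=.121
for n,p in P.items():
    f=p["frame"].astype(int); m=((f[...,2]>90)&(f[...,1]<60)&(f[...,0]<60)).astype('uint8')
    k,_,st,c=cv2.connectedComponentsWithStats(m)
    M=np.array(p["camera_from_world"]);K=np.array(p["camera_matrix"])
    for i in range(1,k):
        if st[i,4]<15: continue
        d=np.linalg.inv(K)@[*c[i],1]; d=M[:3,:3].T@[d[0],-d[1],-d[2]]; o=-M[:3,:3].T@M[:3,3]
        print(n,st[i],c[i],(o+d*(.121-o[2])/d[2]).round(4),(o+d*(.133-o[2])/d[2]).round(4))
E
```

```text
2.375 [0.49981701 0.21646734 0.21927349] [8.15143316e-04 9.85292822e-01 1.70869702e-01 9.66957270e-04] [ 0.10042208 -0.8180362   0.93392455]
wrist silver_camera_pivot [(0.84, [0.5586, 0.2102, 0.1193])]
wrist advance_tip [(0.73, [0.5146, 0.1915, 0.1207])]
top silver_camera_pivot [(0.72, [0.5579, 0.2045, 0.1215])]
top advance_tip [(0.54, [0.5108, 0.1911, 0.1204])]
wrist [345 187  10  32 263] [349.20912548 202.28897338] [0.5134 0.1881 0.121 ] [0.5166 0.1909 0.133 ]
top [199 165   5  10  22] [200.72727273 169.72727273] [0.5201 0.1947 0.121 ] [0.5186 0.1917 0.133 ]
```

View pics/wrist2.png

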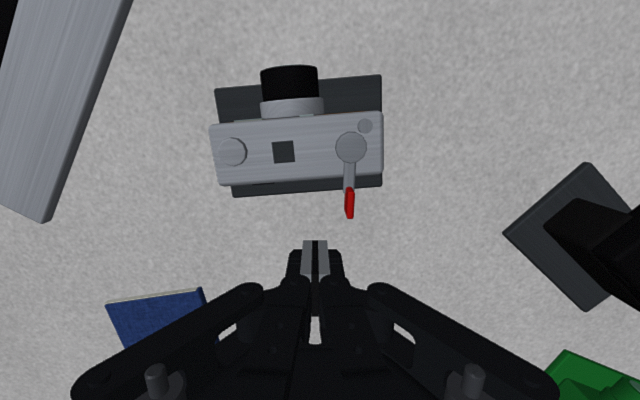

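```bash
python3 h.py .505 .2135 .128 20
```

```text
2.675 [0.4995 0.2136 0.2199] [ 0.61 -0.4   0.48] [ 0.18  0.1   1.72 -0.    1.33  1.42]
([0.49, 0.17, 9.19], [0.002, -0.002, -0.01])
```

Call:
arm_command --jaw '[0, 0, 0, 0]' --slide '[[0.5, 0.15, 4.5], [0.5, 0.15, 8], [0.5, 0.15, 9.2], [0.5, 0.15, 9.2]]' --delta_rot '[[0, 0, 0], [0, 0, -0.01], [0, 0, -0.01], [0, 0, -0.01]]'

```text
t: 3.18
eef_pos: [0.5049, 0.2133, 0.128]
ee_rot: [0.001, 0.985, 0.173, 0.001]
ft_force: [-0.5, 0.1, 0.4]
width: -0.0
```

```bash
cat > arc.py <<'E'
import sys,numpy as np
from h import rel,status
from station import cams
import cv2
g=float(sys.argv[1])/1000; piv=np.array([.557,.206])
s=status.state(); print(s['t'],s['eef_pos'].round(4),s['ft_force'].round(2))
for th in map(float,sys.argv[2:]):
    a=np.radians(th); u=np.array([np.cos(a),np.sin(a)]); t=np.array([-u[1],u[0]])
    p=piv+.045*u-g*t; print(th,p.round(4),*rel([*p,.128],th-180,s))
E
python3 arc.py 17 200 208 216 224 232
python3 - <<'E'
from station import cams
import cv2
cv2.imwrite("pics/w3.png",cams.get_image("wrist")["frame"])
E
```

```text
3.175 [0.5049 0.2133 0.128 ] [-0.48  0.07  0.38]
200.0 [0.5089 0.2066] [0.15, 0.76, 0.0] [0.002, -0.002, -0.001]
208.0 [0.5093 0.1999] [-0.04, 1.41, 0.0] [0.002, -0.001, -0.141]
216.0 [0.5106 0.1933] [-0.14, 2.07, 0.0] [0.003, -0.001, -0.28]
224.0 [0.5128 0.187 ] [-0.15, 2.74, 0.0] [0.003, -0.001, -0.42]
232.0 [0.5159 0.181 ] [-0.06, 3.41, 0.01] [0.003, -0.001, -0.56]
```

View pics/w3.png

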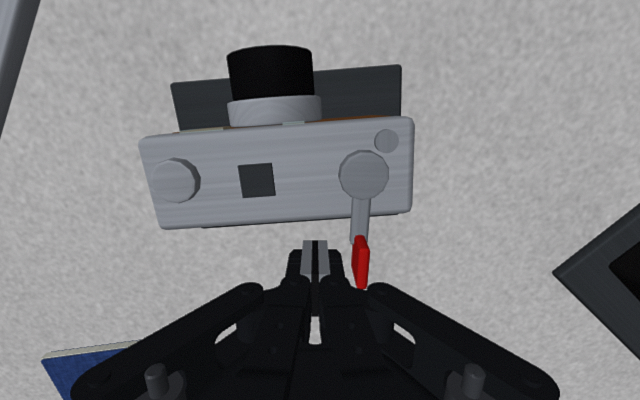

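Call:
arm_command --jaw '[0, 0, 0, 0, 0]' --slide '[[0.15, 0.76, 0], [-0.04, 1.41, 0], [-0.14, 2.07, 0], [-0.15, 2.74, 0], [-0.06, 3.41, 0]]' --delta_rot '[[0, 0, 0], [0, 0, -0.14], [0, 0, -0.28], [0, 0, -0.42], [0, 0, -0.56]]'

```text
t: 3.85
eef_pos: [0.518, 0.1815, 0.131]
ee_rot: [0.001, 0.898, 0.441, 0.003]
ft_force: [-1.0, 1.6, 1.6]
width: -0.0002
```

```bash
python3 arc.py 17 240 248 256 264 270
```

```text
3.85 [0.518  0.1815 0.131 ] [-0.98  1.61  1.6 ]
240.0 [0.5198 0.1755] [-0.36, 0.5, 0.3] [0.006, -0.004, -0.135]
248.0 [0.5244 0.1706] [-0.47, 1.17, 0.3] [0.006, -0.004, -0.274]
256.0 [0.5296 0.1664] [-0.48, 1.84, 0.3] [0.007, -0.004, -0.414]
264.0 [0.5354 0.163 ] [-0.39, 2.5, 0.31] [0.007, -0.003, -0.554]
270.0 [0.54  0.161] [-0.27, 2.99, 0.31] [0.007, -0.003, -0.658]
```

Call:
arm_command --jaw '[0, 0, 0, 0, 0]' --slide '[[-0.36, 0.5, 0.3], [-0.47, 1.17, 0.3], [-0.48, 1.84, 0.3], [-0.39, 2.5, 0.3], [-0.27, 2.99, 0.3]]' --delta_rot '[[0, 0, -0.135], [0, 0, -0.274], [0, 0, -0.414], [0, 0, -0.554], [0, 0, -0.658]]'

```text
t: 4.47
eef_pos: [0.5406, 0.161, 0.1295]
ee_rot: [0.002, 0.706, 0.708, 0.003]
ft_force: [-3.0, 2.3, 1.5]
width: 0.0
```

```bash
python3 arc.py 17 273 276 279 282 284
python3 - <<'E'
from station import cams
import cv2
cv2.imwrite("pics/w4.png",cams.get_image("wrist")["frame"])
E
```

```text
4.475 [0.5406 0.161  0.1295] [-2.98  2.26  1.52]
273.0 [0.5424 0.1602] [-0.09, 0.18, 0.15] [0.008, -0.001, -0.049]
276.0 [0.5448 0.1595] [-0.16, 0.42, 0.15] [0.008, -0.001, -0.101]
279.0 [0.5472 0.1589] [-0.22, 0.67, 0.16] [0.008, -0.001, -0.154]
282.0 [0.5497 0.1584] [-0.26, 0.91, 0.16] [0.008, -0.0, -0.206]
284.0 [0.5514 0.1582] [-0.29, 1.08, 0.16] [0.008, -0.0, -0.241]
```

View pics/w4.png

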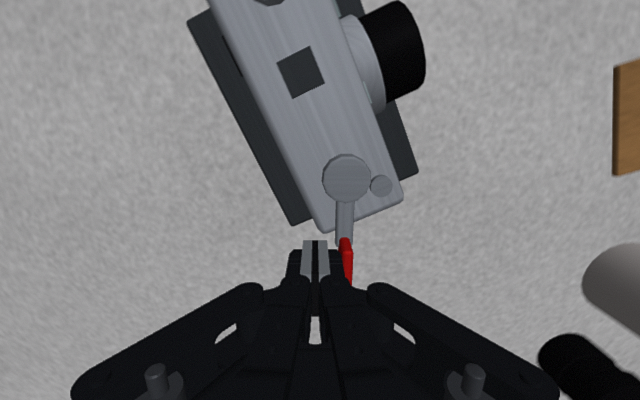

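Tab (347,260) is against the fingertip's right side and the lever has swung about 70°. Continuing to the stop.

Call:
arm_command --jaw '[0, 0, 0, 0]' --slide '[[-0.09, 0.18, 0.15], [-0.16, 0.42, 0.15], [-0.2, 0.55, 0.15], [-0.22, 0.67, 0.15]]' --delta_rot '[[0, 0, -0.05], [0, 0, -0.1], [0, 0, -0.125], [0, 0, -0.15]]'

```text
t: 5.03
eef_pos: [0.548, 0.1584, 0.1287]
ee_rot: [0.003, 0.65, 0.76, 0.003]
ft_force: [-4.3, -0.2, 3.1]
width: -0.0002
```

Call:
arm_command --jaw '[0, 0, 0]' --slide '[[-0.01, 0.15, 0], [-0.01, 0.3, 0], [-0.01, 0.3, 0]]' --delta_rot '[[0, 0, 0], [0, 0, 0], [0, 0, 0]]'

```text
t: 5.4
eef_pos: [0.5484, 0.1585, 0.1285]
ee_rot: [0.001, 0.65, 0.76, 0.001]
ft_force: [-12.8, -1.5, 8.7]
width: 0.0
```

Call:
arm_command --jaw '[0, 0, 0, 0, 0]' --slide '[[0, 0.3, 0], [0, 0.3, 0], [0, 0.3, 0], [0, 0.3, 0], [0, 0.3, 0]]' --delta_rot '[[0, 0, 0], [0, 0, 0], [0, 0, 0], [0, 0, 0], [0, 0, 0]]'

```text
t: 6.02
eef_pos: [0.5486, 0.1584, 0.1284]
ee_rot: [-0.001, 0.65, 0.76, -0.003]
ft_force: [-14.1, -1.5, 10.0]
width: -0.0001
```

```bash
python3 - <<'E'
from station import cams,status,tip_of
import cv2,numpy as np
p=cams.get_image("wrist");cv2.imwrite("pics/w5.png",p["frame"])
for t in ("silver_camera_pivot","advance_tip"): print([(round(d['conf'],2),d['xyz']) for d in tip_of(p,t)])
s=status.state();print(s['t'],s['eef_pos'],s['ft_force'])
E
```

```text
[(0.74, [0.5597, 0.2095, 0.1167])]
[(0.68, [0.5631, 0.1625, 0.1188])]
6.175 [0.54855785 0.15847865 0.12844802] [-14.37711445  -2.81828781  10.67888966]
```

View pics/w5.png

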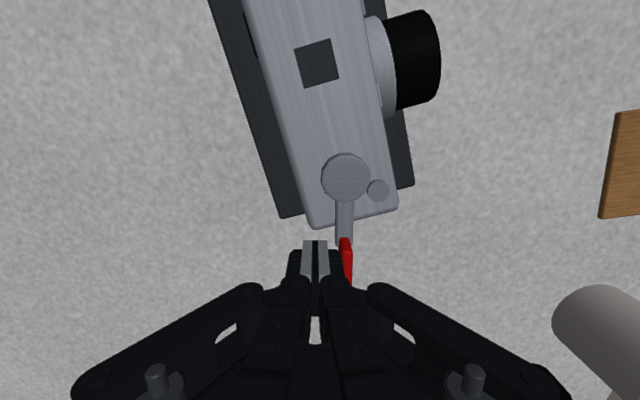

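At the stop (12–14 N, no further motion), and held about 1 s. Now releasing by lifting straight up.

Call:
arm_command --jaw '[0, 0, 0, 0, 0]' --slide '[[0, 0, -1], [0, -0.1, -6], [0, -0.1, -10], [0, -0.1, -12], [0, -0.1, -12]]' --delta_rot '[[0, 0, 0], [0, 0, 0], [0, 0, 0], [0, 0, 0], [0, 0, 0]]'

```text
t: 6.8
eef_pos: [0.5501, 0.1585, 0.2511]
ee_rot: [0.001, 0.65, 0.76, -0.0]
ft_force: [0.5, 0.2, -0.2]
width: 0.0005
```

Call:
arm_command --jaw '[0, 0, 0, 0, 0]' --slide '[[0, 0, 0], [0, 0, 0], [0, 0, 0], [0, 0, 0], [0, 0, 0]]' --delta_rot '[[0, 0, 0], [0, 0, 0], [0, 0, 0], [0, 0, 0], [0, 0, 0]]'

```text
t: 7.42
eef_pos: [0.5501, 0.1584, 0.2509]
ee_rot: [0.001, 0.65, 0.76, -0.0]
ft_force: [0.9, -0.1, 0.7]
width: 0.0
```

```bash
python3 - <<'E'
from station import cams,status,tip_of
import cv2,numpy as np
p=cams.get_image("wrist")
for t in ("silver_camera_pivot","advance_tip"): print([(round(d['conf'],2),d['xyz']) for d in tip_of(p,t)])
q=cams.get_image("scene")
f=np.vstack([p["frame"][:300],q["frame"][100:]]);cv2.imwrite("pics/w6.png",f)
print([(round(d['conf'],2),d['xyz']) for d in tip_of(q,"advance_tip")])
s=status.state();print(s['t'],s['eef_pos'],s['ft_force'])
E
```

```text
[(0.89, [0.5606, 0.2088, 0.119])]
[(0.73, [0.5087, 0.1913, 0.12])]
[(0.72, [0.5128, 0.1882, 0.1168])]
7.675 [0.55016639 0.15847926 0.25113963] [ 0.43512128 -0.12576755  0.07647041]
```

View pics/w6.png

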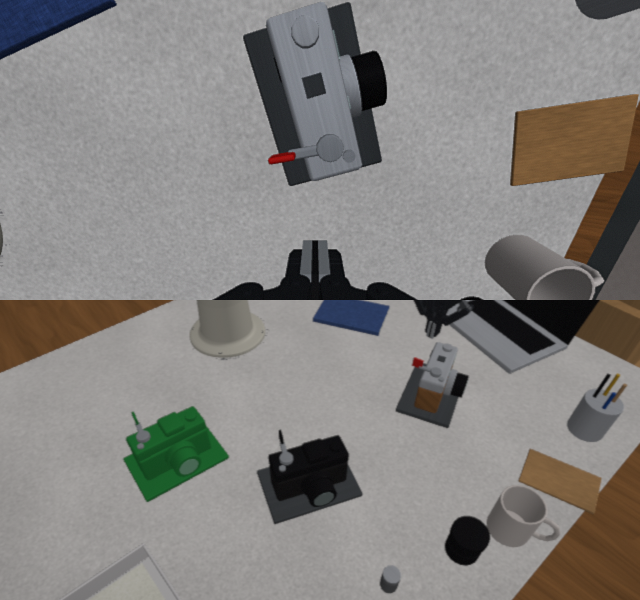

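```bash
python3 -c "
from station import r
print(r.sign_off())"
```

```text
the job is handed in; nothing more can be done
None
```

I wound the silver camera's lever round to its stop, held it there, let it spring home and handed the job in at about 7.7 s of robot time.

- **At the stop:** I pushed the tab with closed fingertips. The force rose to about 14 N, well above the spring's 2.9 N, while 3 mm further pushes moved it only 0.2–0.4 mm. I held it there for about 1 s, then lifted straight up.
- **Back home:** Afterwards the tab measured (0.509–0.513, 0.188–0.191) m against (0.511–0.513, 0.186–0.192) m at the start, and the last picture shows the lever home. The force reading was near zero, with the gripper about 12 cm above where it had pushed.
- **Bystanders:** The black and green cameras looked unchanged in the last scene picture.
- **Disagreement:** At the stop, the tip detector gave a lever angle of about 274°, while the finger's angle gave about 279° and the expected value was about 280°. That is within the detector's 4 mm error, so I went by the force.

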